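# Break the lid stay and shut the tool chest

### The arm

A 6-joint arm with a two-finger parallel gripper is mounted at the origin on a cart in front of the work surface, level with it; the furniture and walls round the work are solid. World frame = base frame: x ahead of the robot, y to its left, z up, the work surface at z = 0. Lengths are in m, angles in rad, forces in N, time in s.
With the tool pointing down it reaches from about 0.25 to 0.8 m from the base axis. Payload 8.5 kg.
Tool frame: the origin (TCP) lies at the very end of the fingers, on their centre line; the grasp point (between the pads) lies 19 mm behind it (grip_point_offset is the distance from the TCP to the grasp point, in m); z points along the fingers, y is the line along which they close (so a half turn about z gives the same grasp; the last joint's range is limited). The gripper opens to 85 mm and grips with 20 to 120 N. Pads are 22 mm wide; open, the fingers measure 114 mm over their backs; the gripper's body (76 mm by 85 mm) begins 54 mm behind the grasp point. The pads swing forward as they close: fully open they stand 13 mm farther back than shut.
Start: joints at [1.2, 0.238, -0.013, 1.319, 0, 1.571], TCP at [0.19, 0.489, 0.231] pointing down, gripper open.
Joint ranges: [-2.66, 2.66], [-1.03, 1.9], [-1.14, 1.46], [-1.82, 2.27], [-1.45, 1.34], [-3.14, 3.14]. Speed limits (rad/s): [2.22, 2.22, 2.79, 3.14, 3.14, 3.14].

### API

Orientations are given as a rotation vector (axis times angle).
In Python, from bench import * gives the robot as it stands.
- The arm moves only by the tool arm_command, never from a script. Its argument "series" is a list of rows, each a list of 7 numbers: the turn, a rotation vector about the world's x, y, z in units of 10 degrees (1.0 is 10 degrees), then the shift along the world's x, y, z in units of 60 mm (1.0 is 60 mm), then the finger opening in mm, from 0 to 85.4. A call has exactly 10 rows; each row shifts and turns the commanded pose from where the row before left it; what a row does not reach is not made up. A row lasts 1/8 s, in which the tool goes at most 62.5 mm and 10.7 degrees, less where a joint would pass 70% of its speed; a pose out of reach is approached as far as the arm can. A call is refused whole if a number of a shift passes 1 or a number of a turn 1, either way. A call with a gripper value outside its range is refused whole. The fingers move at their own pace and stop on an object; the grip force is fixed at half the most. Time passes only in rows, so rows that do not move let the fingers close, or fill a call up. It gives the time, the measured TCP pose, the force, the opening and the grip force at its end, in the units of the state.
- observe(): the state, without advancing time (a new reading comes with each control period).
- camera(name): name is "scene" or "top" or "wrist"; returns a dict with "img" (400x640x3 uint8, red, green, blue), "range_z" (400x640 float32, m along the optical axis (not along the pixel's ray), 0 where there is no reading), "vertical_fov" (degrees; the focal length in pixels is half the picture's height over the tangent of half this angle, whatever the lens; pixels are square), "cx", "cy" (the principal point, pixels), "R" (3x3) and "t" (3): a world point X has camera coordinates R X + t. Camera axes: x right, y down, z forward; pixel columns grow to the right and rows downward; lengths in m; the calibration is good to about 2 mm. A picture is of the moment at which its call begins.
- close_job(): hands the job in; it is judged then, once.
The state is a dict: "time_s": time; "joint_pos": joint angles; "joint_vel": joint speeds; "joint_torque": joint torques, N m; "ee_pos": TCP position; "orientation": TCP orientation; "force": force on the tool from outside, world axes, zero at the start; "torque": the same for the moment, N m; "width": finger opening in m; "gripper_force": force on a finger pad.
Only numpy, scipy, OpenCV 4.12 (cv2) and the standard library are available. Lean on these libraries where they do the work, as an engineer would, in place of code of your own. Each camera call takes 0.05 s, during which the arm holds its last target. There are 200 camera calls.

### The job

The plywood tool chest on the bench stands open, its lid propped by a locked folding stay. Press the stay's red knee down to unlock it, then lower the lid gently until it is fully shut. Leave the glass jar beside the chest where it stands.

Things in the scene. Friction and masses are not known exactly. Their poses are not given: they have to be found in the camera images.
- lid (a joint): Plywood chest lid, 204 x 304 x 12 mm, hinged at the far rim of the fixed chest (200 deep, 300 wide, 125 mm high). 0 rad: propped open, 80 degrees up from shut; grows as it closes; 1.396: shut. Stiff hinge: the lid stays where it is left and must be pushed all the way down (2 to 5 N at the edge). It cannot close while the stay is locked: do not force it.
- stay_knee (a point): Centre of the red roller (diameter 24, length 32 mm, along the hinge) at the knee of the steel stay, 34 mm inside the left wall, first 37 mm above the rim. Pressed down (3 to 8 N) it unlocks and folds, also swinging 14 mm to the rear in the first 20 mm down. By then it is surely unlocked; 10 mm deeper a gripper meets the upper arm. It stays where left and folds in as the lid shuts.
- lid_edge (a point): Middle of the lid's free edge, on its outer face (the upper face when shut). x: along the lid from free edge to hinge; y: along the edge; z: out of the outer face. The hinge axis, at rim height, is 200 mm along +x and 12 mm along -z. Lid open: the outer face looks away from the robot, the edge is about 325 mm above the bench.
- jar: Loose glass jar with a dark lid, 48 mm diameter, 71 mm high, origin under its centre; it stands on the bench left of the chest and is to be left alone.

How it is judged:
By the outcome, as a careful person would: the job done as asked, in the order asked, and still so for the second after the job is handed in, with the robot touching nothing.
It also fails if it takes over 48 s, if anything falls off the work surface, if the arm or the gripper's body presses on something with over 40 N, if the wrist force passes 120 N, or if a joint passes its speed limit or range.

## Working session

There is one attempt and no reset: what is moved stays moved. The work goes in short steps, Python scripts to look and compute and a tool call to move; the robot and the scene stay as the last step left them, time stands still between calls to the robot, and variables do not carry over. Pictures are saved under pics/ and viewed, at most 10 in all, crops included, and the job is handed in when it is done.

Besides the shell and the picture viewer there is one more tool, called after ">>>" by a JSON object that holds its "name" and its "arguments". arm_command: Moves the arm, as the interface text tells. Its arguments: {"type":"object","properties":{"series":{"type":"array","items":{"type":"array","items":{"type":"number"}}}},"required":["series"]}

```bash
mkdir -p pics
cat > h.py <<'E'
from bench import *
import numpy as np, cv2
def pts(c):
    h,w=c["range_z"].shape; f=h/2/np.tan(np.radians(c["vertical_fov"])/2)
    u,v=np.meshgrid(np.arange(w),np.arange(h)); z=c["range_z"]
    P=np.stack([(u-c["cx"])/f*z,(v-c["cy"])/f*z,z],-1)
    return (P-np.array(c["t"]))@np.array(c["R"])   # R^T (P-t)
def save(c,n): cv2.imwrite(f"pics/{n}.png",c["img"][:,:,::-1])
def red(c):
    i=c["img"].astype(int); return (i[...,0]>110)&(i[...,1]<70)&(i[...,2]<70)&(c["range_z"]>0)
E
python3 - <<'E'
from h import *
s=observe(); print({k:np.round(v,3) for k,v in s.items()})
ims=[]
for n in("scene","top"):
    c=camera(n); ims.append(c["img"]); P=pts(c); m=red(c)
    print(n,m.sum(),"cam",-np.array(c["R"]).T@np.array(c["t"]))
    k,l,st,ce=cv2.connectedComponentsWithStats(m.astype(np.uint8))
    for i in range(1,k):
        if st[i,4]>15: q=P[l==i]; print(st[i],ce[i],np.median(q,0),q.min(0),q.max(0))
    save(c,n+"0")
E
```

```text
{'time_s': np.float64(0.0), 'joint_pos': array([ 1.2  ,  0.239, -0.014,  1.319,  0.   ,  1.571]), 'joint_vel': array([ 0.   , -0.   ,  0.002, -0.   , -0.   ,  0.   ]), 'joint_torque': array([ 1.0000e-03, -5.3878e+01,  3.4644e+01,  1.8000e-02,  0.0000e+00,
        0.0000e+00]), 'ee_pos': array([0.19 , 0.489, 0.231]), 'orientation': array([-5.790e-01, -3.087e+00,  2.000e-03]), 'force': array([0.04 , 0.407, 0.096]), 'torque': array([-0.029, -0.033,  0.011]), 'gripper_force': np.float64(0.0), 'width': np.float64(0.085)}
scene 519 cam [-0.08806296 -0.55157651  0.66837435]
[323  83  10   3  21] [327.38095238  83.95238095] [1.16764588 0.66640606 0.31411789] [1.14439569 0.64846065 0.2913364 ] [1.26815078 0.75058845 0.31606562]
[531 121  19  10 120] [540.18333333 126.36666667] [ 1.15183511 -0.16517574  0.32690059] [ 1.14376996 -0.18248516  0.29033621] [ 1.26967902 -0.10192243  0.33628539]
[525 158  20   6  57] [534.85964912 160.94736842] [ 1.14049865 -0.1776631   0.23165721] [ 1.11780769 -0.19771557  0.22717431] [ 1.16785902 -0.15066687  0.2352164 ]
[536 193  12   3  22] [542.13636364 194.454
[... 1045 characters left out ...]
0644 0.06317384 0.05262856] [1.19837733 0.10742722 0.06523237]
[241  41  11  10  75] [245.82666667  45.88      ] [1.06170734 0.34248963 0.05372586] [1.04755831 0.32821264 0.04636139] [1.07657156 0.35620599 0.05924906]
[439  98  17  18  43] [445.76744186 107.69767442] [ 0.88876626 -0.23118003  0.09861991] [ 0.84577158 -0.24609989  0.04875661] [ 0.9027579  -0.19574221  0.13893213]
[351 231  13  10  93] [356.91397849 235.48387097] [0.51541226 0.02322056 0.17129031] [0.50301464 0.00802635 0.16206199] [0.52653778 0.03857588 0.17796961]
[533 237  26  34 221] [543.05429864 252.0678733 ] [ 0.49349501 -0.5206056   0.01130517] [ 0.4421166  -0.57111866  0.00204984] [ 0.53560362 -0.49886849  0.0189226 ]
```

View pics/scene0.png

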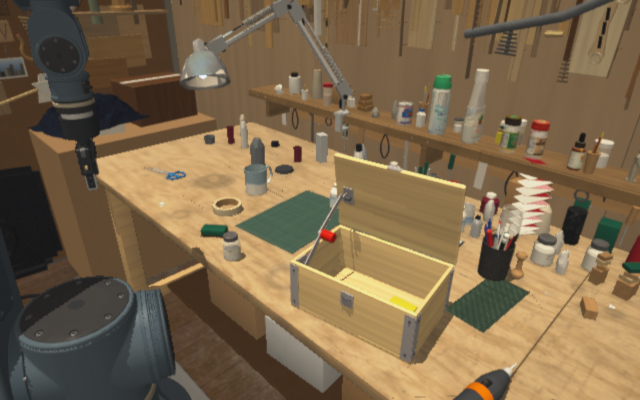

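View pics/top0.png

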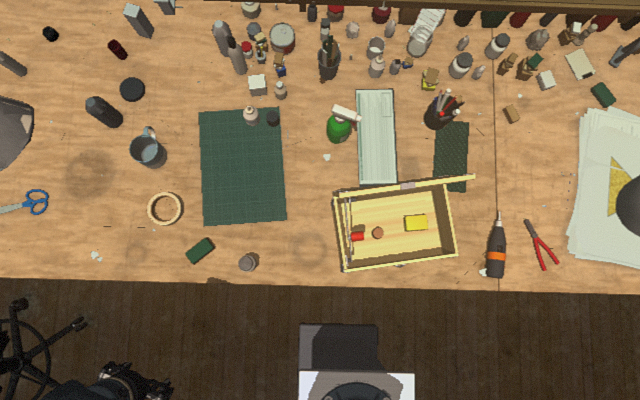

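The scene view shows the open chest, with the red knee at (327,236) and the jar at (232,246). In the top view the knee is at (357,235), the jar at (248,261), and the chest is slightly yawed. Next I'll measure the geometry.

Run:
```python
from h import *
A={n:camera(n) for n in("scene","top")}
B={n:pts(c) for n,c in A.items()}
P=B["top"]; reg=(P[...,0]>.38)&(P[...,0]<.8)&(P[...,1]>-.35)&(P[...,1]<.15)
rim=reg&(abs(P[...,2]-.125)<.006)
r=cv2.minAreaRect(P[rim][:,:2].astype(np.float32)); print("rim",r,"\n",cv2.boxPoints(r),rim.sum(),np.median(P[rim],0))
S=B["scene"]; 
m=(S[...,0]>.38)&(S[...,0]<.85)&(S[...,1]>-.35)&(S[...,1]<.15)&(S[...,2]>.2)&(S[...,2]<.335)
m=cv2.erode(m.astype(np.uint8),np.ones((5,5)))>0
q=S[m]
for _ in range(4):
    c=q.mean(0);n=np.linalg.svd(q-c,full_matrices=False)[2][2]; q=q[abs((q-c)@n)<.01]
print("lid plane",c,n,len(q),"yaw",np.degrees(np.arctan2(n[1],n[0])),q.min(0),q.max(0))
t=reg&(P[...,2]>.3); q=P[t]; r=cv2.minAreaRect(q[:,:2].astype(np.float32)); print("lidtop",cv2.boxPoints(r),q[:,2].max(),np.median(q[:,2]))
for n in A:
    P=B[n]; 
    m=red(A[n])&(P[...,0]>.48)&(P[...,0]<.55)&(abs(P[...,1])<.07); v,u=np.nonzero(m)
    c=A[n]; f=200/np.tan(np.radians(c["vertical_fov"])/2)
    px=cv2.minAreaRect(np.c_[u,v].astype(np.float32))[0]
    d=np.array([(px[0]-c["cx"])/f,(px[1]-c["cy"])/f,1])@np.array(c["R"]); o=-np.array(c["R"]).T@np.array(c["t"])
    print(n,"knee at z .162:",o+d*(.162-o[2])/d[2])
P=B["top"]; m=(abs(P[...,2]-.068)<.008)&(P[...,1]>.15)&(P[...,1]<.45)&(P[...,0]<.6)&(P[...,0]>.35); print("jar",np.median(P[m],0),m.sum())
```

```text
rim ((0.5521633625030518, -0.07912184298038483), (0.21318896114826202, 0.30204635858535767), 9.855241775512695) 
 [[ 0.4212928   0.05142807]
 [ 0.4729909  -0.24616107]
 [ 0.68303394 -0.20967177]
 [ 0.63133585  0.08791739]] 926 [ 0.48055681 -0.0855566   0.12486074]
lid plane [ 0.62344377 -0.08522903  0.26862157] [-0.9705372  -0.16941123 -0.17133995] 5283 yaw -170.09854619886497 [ 0.58591139 -0.21639346  0.20586599] [0.65730746 0.07807824 0.32521026]
lidtop [[ 0.4437785   0.13971306]
 [ 0.6406057  -0.22016694]
 [ 0.7353791  -0.16833304]
 [ 0.5385519   0.19154696]] 1.275981607188925 1.275981607188925
scene knee at z .162: [0.51412225 0.0228284  0.162     ]
top knee at z .162: [0.51451145 0.02321111 0.162     ]
jar [0.43866411 0.31148192 0.07154663] 169
```

>>> {"name": "arm_command", "arguments": {"series": [[0,0,-0.6,0.3,-0.45,0.05,0],[0,0,-0.6,0.3,-0.45,0.05,0],[0,0,-0.6,0.3,-0.45,0.05,0],[0,0,-0.6,0.3,-0.45,0.05,0],[0,0,-0.6,0.3,-0.45,0.05,0],[0,0,-0.6,0.3,-0.45,0,0],[0,0,-0.6,0.3,-0.45,0,0],[0,0,-0.6,0.3,-0.45,0,0],[0,0,-0.6,0.3,-0.45,0,0],[0,0,-0.5,0.3,-0.45,0,0]]}}

```text
time_s: 1.45
ee_pos: [0.3706, 0.2183, 0.2462]
orientation: [-2.028, -2.399, 0.0]
force: [0.8, 0.4, -0.6]
width: 0.0003
gripper_force: 0.0
```

>>> {"name": "arm_command", "arguments": {"series": [[0.05,-0.3,0,0.2,-0.4,0,0],[0.05,-0.3,0,0.2,-0.4,0,0],[0.05,-0.3,0,0.2,-0.4,0,0],[0.05,-0.3,0,0.2,-0.4,0,0],[0.05,-0.3,0,0.2,-0.4,0,0],[0.05,-0.3,0,0.2,-0.4,0,0],[0.05,-0.3,0,0.2,-0.4,0,0],[0.05,-0.3,0,0.2,-0.3,0,0],[0.03,-0.1,0,0.2,-0.3,0,0],[0,0,0,0,0,0,0]]}}

```text
time_s: 2.7
ee_pos: [0.4782, 0.0143, 0.2461]
orientation: [1.818, 2.151, 0.484]
force: [0.7, -0.3, -0.1]
width: -0.0
gripper_force: 0.0
```

Run:
```python
from h import *
from scipy.spatial.transform import Rotation as Ro
s=observe(); R=Ro.from_rotvec(s["orientation"]).as_matrix(); print(R.round(3)); tz=R[:,2]
K=np.array([.5143,.023,.162]); t=K-.012*tz+np.array([.0007,-.004,0])
d=t-s["ee_pos"]; print("to contact mm",d*1e3,"along",d@tz*1e3,"side",(d-d@tz*tz)*1e3)
c=camera("scene"); cv2.imwrite("pics/s1.png",cv2.resize(c["img"][120:340,200:500,::-1],None,fx=2,fy=2))
```

```text
[[-0.167  0.891  0.422]
 [ 0.986  0.151  0.072]
 [ 0.     0.428 -0.904]]
to contact mm [ 31.75364543   3.87304102 -73.2496576 ] along 79.87766202098713 side [-1.96105624 -1.84198306 -1.06172037]
```

View pics/s1.png

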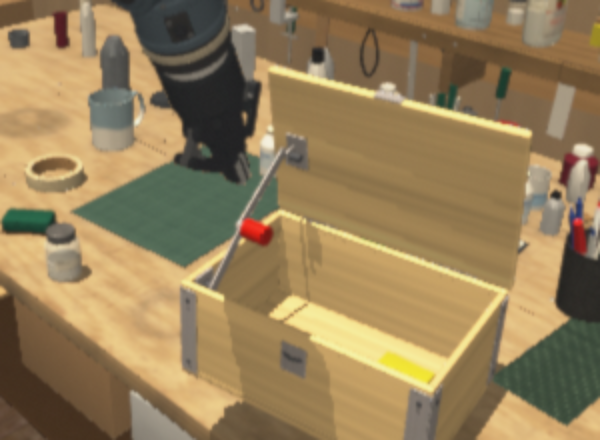

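The crop shows the tool up-left of the red roller, which is at (257,232). The stay arm runs left of the roller, so I'll approach along the tool axis and then press.

>>> {"name": "arm_command", "arguments": {"series": [[0,0,0,0.1,0.01,-0.2,0],[0,0,0,0.1,0.01,-0.2,0],[0,0,0,0.1,0.01,-0.2,0],[0,0,0,0.1,0.01,-0.2,0],[0,0,0,0.05,0.01,-0.2,0],[0,0,0,0.02,0.01,-0.1,0],[0,0,0,0.02,0.0,-0.05,0],[0,0,0,0.02,0,-0.05,0],[0,0,0,0,0,0,0],[0,0,0,0,0,0,0]]}}

```text
time_s: 4.0
ee_pos: [0.5089, 0.0188, 0.1746]
orientation: [1.815, 2.153, 0.485]
force: [0.1, 0.2, -0.1]
width: 0.0
gripper_force: 0.0
```

>>> {"name": "arm_command", "arguments": {"series": [[0,0,0,0.03,0.005,-0.05,0],[0,0,0,0.03,0.005,-0.05,0],[0,0,0,0.03,0.005,-0.05,0],[0,0,0,0.03,0.005,-0.05,0],[0,0,0,0.03,0.005,-0.05,0],[0,0,0,0.03,0.005,-0.05,0],[0,0,0,0.03,0.005,-0.05,0],[0,0,0,0.03,0.005,-0.05,0],[0,0,0,0,0,0,0],[0,0,0,0,0,0,0]]}}

```text
time_s: 5.25
ee_pos: [0.5223, 0.0212, 0.1495]
orientation: [1.817, 2.154, 0.483]
force: [0.0, 0.6, 0.4]
width: 0.0003
gripper_force: 0.0
```

Run:
```python
from h import *
ims=[]
for n in("scene","top"):
    c=camera(n);P=pts(c);m=red(c)&(P[...,0]>.45)&(P[...,0]<.6)&(abs(P[...,1])<.08)&(P[...,2]<.2)
    print(n,m.sum(),np.median(P[m],0),P[m].max(0) if m.any() else 0)
    ims.append(cv2.resize(c["img"][150:300,240:440,::-1],(400,300)))
cv2.imwrite("pics/b.png",np.hstack(ims))
```

```text
scene 81 [0.52035277 0.01330997 0.14058084] [0.53790591 0.03947708 0.15653193]
top 35 [0.52921434 0.03610522 0.14972642] [0.53755303 0.04156652 0.16328931]
```

View pics/b.png

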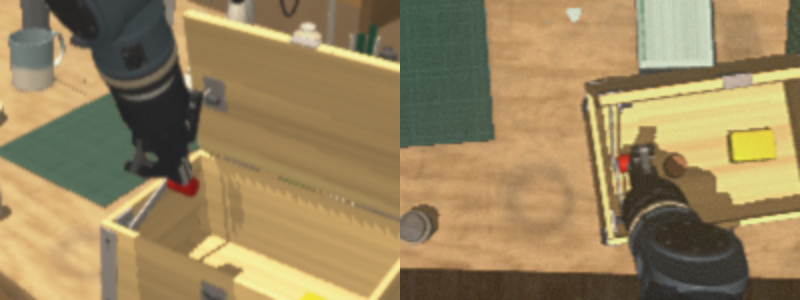

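The crops show the roller pressed down to about rim height, at (183,186) left and (624,162) right. The knee has folded about 23 mm, so it is unlocked. Next I'll retract, go over the lid and come down behind it.

>>> {"name": "arm_command", "arguments": {"series": [[0,0,0,-0.07,-0.01,0.15,0],[0,0,0,-0.14,-0.02,0.3,0],[0,0,0,-0.14,-0.02,0.3,0],[0,0,0,-0.14,-0.02,0.3,0],[0,0,0,-0.14,-0.02,0.3,0],[-0.085,0.49,0,0,0,0.55,0],[-0.085,0.49,0,0,0,0.55,0],[-0.085,0.49,0,0,0,0.55,0],[-0.085,0.49,0,0,0,0.55,0],[-0.085,0.49,0,0,0,0.55,0]]}}

```text
time_s: 6.6
ee_pos: [0.4847, 0.0158, 0.3984]
orientation: [2.021, 2.398, 0.008]
force: [1.2, 0.3, -0.2]
width: 0.0002
gripper_force: 0.0
```

>>> {"name": "arm_command", "arguments": {"series": [[0,0,0,0.4,-0.15,0,0],[0,0,0,0.4,-0.15,0,0],[0,0,0,0.4,-0.15,0,0],[0,0,0,0.4,-0.15,0,0],[0,0,0,0.4,-0.15,0,0],[0,0,0,0.4,-0.15,0,0],[0,0,0,0.4,-0.15,0,0],[0,0,0,0.4,-0.15,0,0],[0,0,0,0,0,0,0],[0,0,0,0,0,0,0]]}}

```text
time_s: 7.85
ee_pos: [0.6768, -0.056, 0.3966]
orientation: [2.021, 2.397, 0.01]
force: [-0.0, 0.8, 0.0]
width: -0.0005
gripper_force: 0.0
```

>>> {"name": "arm_command", "arguments": {"series": [[0,0,0,0,0,-0.15,0],[0,0,0,0,0,-0.2,0],[0,0,0,0,0,-0.2,0],[0,0,0,0,0,-0.2,0],[0,0,0,0,0,-0.2,0],[0,0,0,0,0,-0.2,0],[0,0,0,0,0,-0.2,0],[0,0,0,0,0,-0.2,0],[0,0,0,0,0,0,0],[0,0,0,0,0,0,0]]}}

```text
time_s: 9.1
ee_pos: [0.677, -0.0558, 0.3046]
orientation: [2.02, 2.397, 0.011]
force: [0.0, -0.0, -0.6]
width: 0.0
gripper_force: 0.0
```

Run:
```python
from h import *
s=observe(); print(s["ee_pos"].round(4),s["force"].round(1),s["joint_pos"].round(2))
c=camera("scene"); cv2.imwrite("pics/s2.png",cv2.resize(c["img"][120:340,200:500,::-1],None,fx=2,fy=2))
P=pts(c);m=red(c)&(P[...,0]>.45)&(P[...,0]<.6)&(abs(P[...,1])<.08)&(P[...,2]<.2); print("knee",np.median(P[m],0),P[m].max(0))
ex=np.array([.985,.171,0]);z=np.array([0,0,1]);H=np.array([.644,-.063,.125])
p=s["ee_pos"]
for th in (80,70,60,50,40,30,20,10,5,0):
    a=np.radians(th);q=H+.18*(-np.cos(a)*ex+np.sin(a)*z)+.012*(np.sin(a)*ex+np.cos(a)*z)+.0145*ex
    print(th,q.round(4),((q-p)/.06).round(2));p=q
```

```text
[ 0.677  -0.0558  0.3046] [ 0.  -0.  -0.6] [-0.08  0.52  0.6   1.64  0.    1.32]
knee [0.52209205 0.02146406 0.14463113] [0.53798719 0.04143527 0.15173191]
80 [ 0.6391 -0.0638  0.3043] [-0.63 -0.13 -0.  ]
70 [ 0.6087 -0.0691  0.2982] [-0.51 -0.09 -0.1 ]
60 [ 0.5799 -0.0741  0.2869] [-0.48 -0.08 -0.19]
50 [ 0.5534 -0.0787  0.2706] [-0.44 -0.08 -0.27]
40 [ 0.5301 -0.0828  0.2499] [-0.39 -0.07 -0.35]
30 [ 0.5106 -0.0862  0.2254] [-0.32 -0.06 -0.41]
20 [ 0.4957 -0.0887  0.1978] [-0.25 -0.04 -0.46]
10 [ 0.4857 -0.0905  0.1681] [-0.17 -0.03 -0.5 ]
5 [ 0.4827 -0.091   0.1526] [-0.05 -0.01 -0.26]
0 [ 0.481  -0.0913  0.137 ] [-0.03 -0.   -0.26]
```

View pics/s2.png

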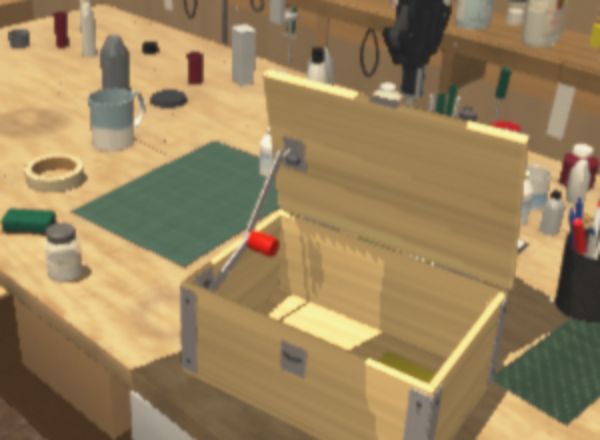

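The crop shows the knee still folded down at (263,243), with the gripper behind the lid. Now I'll start pulling the lid slowly.

>>> {"name": "arm_command", "arguments": {"series": [[0,0,0,-0.2,-0.04,0,0],[0,0,0,-0.2,-0.04,0,0],[0,0,0,-0.15,-0.03,0,0],[0,0,0,-0.1,-0.02,0,0],[0,0,0,-0.1,-0.02,-0.01,0],[0,0,0,-0.12,-0.02,-0.02,0],[0,0,0,-0.12,-0.02,-0.03,0],[0,0,0,-0.12,-0.02,-0.03,0],[0,0,0,0,0,0,0],[0,0,0,0,0,0,0]]}}

```text
time_s: 10.4
ee_pos: [0.6105, -0.0687, 0.2976]
orientation: [2.022, 2.398, 0.009]
force: [-0.0, -0.4, -0.3]
width: -0.0001
gripper_force: 0.0
```

>>> {"name": "arm_command", "arguments": {"series": [[0,0,0,-0.12,-0.02,-0.04,0],[0,0,0,-0.12,-0.02,-0.04,0],[0,0,0,-0.12,-0.02,-0.05,0],[0,0,0,-0.12,-0.02,-0.05,0],[0,0,0,-0.12,-0.02,-0.06,0],[0,0,0,-0.11,-0.02,-0.06,0],[0,0,0,-0.11,-0.02,-0.07,0],[0,0,0,-0.11,-0.02,-0.07,0],[0,0,0,-0.11,-0.02,-0.07,0],[0,0,0,0,0,0,0]]}}

```text
time_s: 11.65
ee_pos: [0.5475, -0.0795, 0.2668]
orientation: [2.022, 2.398, 0.009]
force: [-0.6, 0.5, 0.9]
width: -0.0001
gripper_force: 0.0
```

Run:
```python
from h import *
s=observe(); print(s["ee_pos"].round(4),s["force"].round(1))
c=camera("scene"); cv2.imwrite("pics/s3.png",cv2.resize(c["img"][120:340,200:500,::-1],None,fx=2,fy=2))
```

```text
[ 0.5475 -0.0795  0.2668] [-0.6  0.5  0.9]
```

View pics/s3.png

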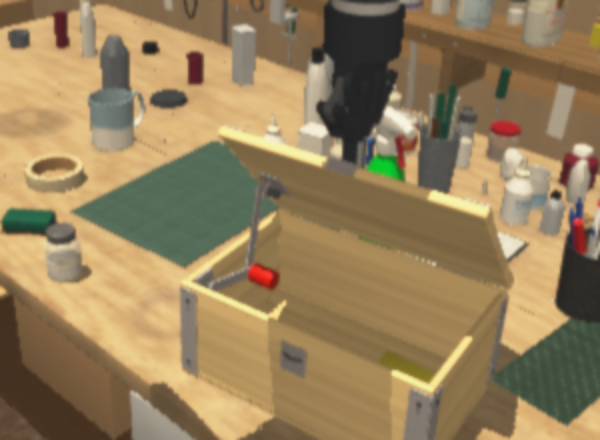

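The crop shows the lid at roughly 48°, the free edge near (340,165), and the knee folding in at (263,275). I'll continue along the arc.

>>> {"name": "arm_command", "arguments": {"series": [[0,0,0,-0.1,-0.02,-0.09,0],[0,0,0,-0.1,-0.02,-0.09,0],[0,0,0,-0.09,-0.02,-0.1,0],[0,0,0,-0.09,-0.015,-0.1,0],[0,0,0,-0.08,-0.015,-0.1,0],[0,0,0,-0.08,-0.015,-0.1,0],[0,0,0,-0.07,-0.01,-0.11,0],[0,0,0,-0.07,-0.01,-0.11,0],[0,0,0,-0.06,-0.01,-0.11,0],[0,0,0,-0.06,-0.01,-0.11,0]]}}

```text
time_s: 12.95
ee_pos: [0.5001, -0.0883, 0.2056]
orientation: [2.021, 2.397, 0.009]
force: [0.2, -1.2, 1.5]
width: 0.0003
gripper_force: 0.7
```

>>> {"name": "arm_command", "arguments": {"series": [[0,0,0,-0.06,-0.01,-0.12,0],[0,0,0,-0.05,-0.01,-0.12,0],[0,0,0,-0.04,-0.01,-0.12,0],[0,0,0,-0.04,-0.01,-0.12,0],[0,0,0,-0.03,0,-0.12,0],[0,0,0,-0.02,0,-0.12,0],[0,0,0,-0.02,0,-0.12,0],[0,0,0,-0.01,0,-0.12,0],[0,0,0,0,0,0,0],[0,0,0,0,0,0,0]]}}

```text
time_s: 14.2
ee_pos: [0.4844, -0.0906, 0.1485]
orientation: [2.021, 2.397, 0.01]
force: [0.7, -0.0, 0.3]
width: 0.0
gripper_force: 0.0
```

Final 11.5 mm plus a small press, in tiny steps.

>>> {"name": "arm_command", "arguments": {"series": [[0,0,0,0,0,-0.05,0],[0,0,0,0,0,-0.05,0],[0,0,0,0,0,-0.04,0],[0,0,0,0,0,-0.03,0],[0,0,0,0,0,-0.02,0],[0,0,0,0,0,-0.01,0],[0,0,0,0,0,-0.01,0],[0,0,0,0,0,0,0],[0,0,0,0,0,0,0],[0,0,0,0,0,0,0]]}}

```text
time_s: 15.45
ee_pos: [0.4842, -0.0906, 0.1369]
orientation: [2.02, 2.397, 0.01]
force: [-5.0, 0.4, 13.4]
width: 0.0
gripper_force: 6.7
```

>>> {"name": "arm_command", "arguments": {"series": [[0,0,0,0,0,-0.01,0],[0,0,0,0,0,0,0],[0,0,0,0,0,0,0],[0,0,0,0,0,0.05,0],[0,0,0,0,0,0.2,0],[0,0,0,0,0,0.4,0],[0,0,0,0,0,0.5,0],[0,0,0,0,0,0.5,0],[0,0,0,0,0,0.4,0],[0,0,0,0,0,0,0]]}}

```text
time_s: 16.7
ee_pos: [0.4853, -0.0908, 0.2603]
orientation: [2.019, 2.395, 0.012]
force: [0.3, -0.0, -1.0]
width: 0.0001
gripper_force: 0.0
```

Run:
```python
from h import *
s=observe(); print(s["ee_pos"].round(4),s["force"].round(1))
c=camera("scene"); cv2.imwrite("pics/s4.png",cv2.resize(c["img"][120:340,200:500,::-1],None,fx=2,fy=2))
ex=np.array([.985,.171]);ey=np.array([-.171,.985])
for n in("scene","top"):
    P=pts(c if n=="scene" else camera(n)).reshape(-1,3);d=P[:,:2]-[.447,-.097];a=d@ex;b=d@ey
    for lo in(.005,.05,.1,.15):
        m=(a>lo)&(a<lo+.03)&(abs(b)<.14)&(abs(P[:,2]-.137)<.03); print(n,lo,m.sum(),np.median(P[m,2]).round(4))
```

```text
[ 0.4853 -0.0908  0.2603] [ 0.3 -0.  -1. ]
scene 0.005 1211 0.1362
scene 0.05 1084 0.136
scene 0.1 950 0.136
scene 0.15 864 0.136
top 0.005 750 0.1379
top 0.05 753 0.1375
top 0.1 949 0.1374
top 0.15 1231 0.1376
```

View pics/s4.png

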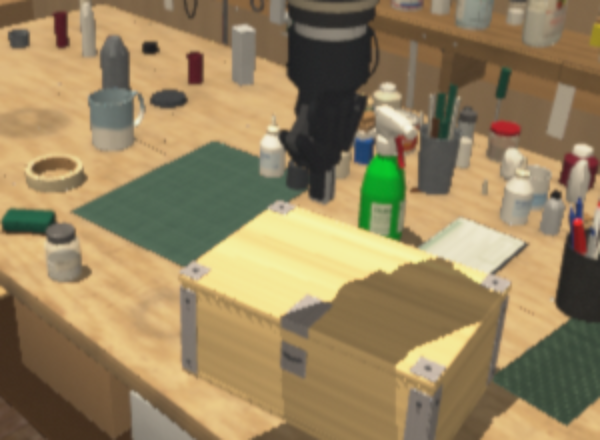

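The crop shows the lid shut and level: its top sits at 0.136–0.138 m over the full depth. The jar still stands at (63,253) and the gripper is clear.

```bash
python3 -c "
from bench import *
print(close_job())"
```

```text
the job is handed in; nothing more can be done
None
```

I unlocked the stay, lowered the lid gently until it was fully shut, left the jar untouched, and handed the job in at about 17 s of the 48 s allowed.

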